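# Make up two stove part kits in the corner-fence trays

## Robot

A 7-joint arm with a two-finger parallel gripper is mounted at the origin on the work surface. World frame = base frame: x ahead of the robot, y to its left, z up, the work surface at z = 0. Lengths are in m, angles in degrees, forces in N, time in s.
With the tool pointing down it reaches from about 0.35 to 0.9 m from the base axis. Payload 7.2 kg.
Tool frame: the origin (TCP) lies on the centre line of the jaws, within the pads' length; the fingertips stand 17 mm ahead of it and the grasp point (between the pads) lies 2 mm behind it; z points along the fingers, y is the line along which they close (so a half turn about z gives the same grasp; the last joint's range is limited). The gripper opens to 88 mm and grips with 3 to 60 N. Pads are 20 mm wide; open, the fingers measure 115 mm over their backs; the gripper's body (75 mm by 178 mm) begins 61 mm behind the grasp point.
Start: joints at [-78.335, 23.554, -0.728, 91.456, 0.321, 64.991, -4.71], TCP at [0.168, 0.602, 0.24] pointing down, gripper open.
Joint ranges: [-169.25, 169.25], [-16.82, 113.86], [-84.01, 82.57], [7.8, 145.47], [-59.2, 239.2], [7.22, 106.19], [-163.78, 163.78]. Speed limits (degrees/s): [136.94, 136.94, 172.46, 172.46, 180, 180, 180].

## Interface

Orientations are given as a 3x3 rotation matrix whose columns are the frame's x, y, z axes.
In Python, from bench import status, optics, ticket gives the robot as it stands.
- The arm moves only by the shell command python3 -m inch 'ROWS' [FORCE]. ROWS is JSON, one flat list of numbers, 7 for each row, row after row: the shift along the tool's x, y, z in cm, then the turn, a rotation vector about the tool's x, y, z in rad, then the opening, from -1 (shut) to 1 (fully open). A call has 1 to 20 rows; each row shifts and turns the commanded pose from where the row before left it, along the tool's axes as they then stand; what a row does not reach is not made up. A row lasts 1/10 s, in which the tool goes at most 50 mm and 8.59 degrees, less where a joint would pass 70% of its speed; a pose out of reach is approached as far as the arm can. A call is refused whole if a number of a shift passes 5 or a number of a turn 0.15, either way. A call with a gripper value outside its range is refused whole. The fingers move at their own pace and stop on an object; FORCE is the grip in N (left out, the last holds). Time passes only in rows, so rows that do not move let the fingers close. It gives the time, the measured TCP pose, the force, the opening and the grip force at its end, in the units of the state.
- status.state(): the state, without advancing time (a new reading comes with each control period).
- optics.snapshot(name): name is "scene" or "top" or "wrist"; returns the picture (400x640x3 uint8, red, green, blue); there is no depth.
- optics.camera_params(name): a dict with "mtx" (3x3 intrinsics, pixels), "extrinsics" (4x4, takes a point from world to camera coordinates); the wrist camera has in their place "hand_eye" (4x4, takes a point from camera to tool coordinates, whose origin is the TCP and whose axes are the flange's). Camera axes: x right, y up, looking along -z (the intrinsics and any distortion apply to the point x, -y, -z); pixel columns grow to the right and rows downward; lengths in m; the calibration is good to about 2 mm. A picture is of the moment at which its call begins: read the wrist's pose just before it. camera_params takes no time and is no camera call.
- ticket.job_done(): hands the job in; it is judged then, once.
The state is a dict: "t": time; "joints": joint angles; "joint_vel": joint speeds; "joint_torque": joint torques, N m; "ee_pos": TCP position; "ee_rot": TCP orientation; "wrist_force": force on the tool from outside, world axes, zero at the start; "wrist_torque": the same for the moment, N m; "finger_gap": opening from 0.0 (shut) to 1.0 (fully open); "grasp_force": force on a finger pad.
Only numpy, scipy, OpenCV 4.12 (cv2) and the standard library are available. Lean on these libraries where they do the work, as an engineer would, in place of code of your own. Each camera call takes 0.05 s, during which the arm holds its last target. There are 200 camera calls.

## Task

Make up two stove kits from the parts on the bench. The red tray gets the black plate with the copper plate stacked on top of it, both lying flat, long side along the side fence, and pushed up square against the tray's two corner fences, and the brass burner standing upright inside the white circle; the blue tray gets the aluminium plate, flat and square against its two fences in the same way, and the green-knobbed valve standing upright inside its white circle. Leave the jar, the tape and the screwdriver where they are, and let go of everything at the end.

Things in the scene. Friction and masses are not known exactly. Their poses are not given: they have to be found in the camera images.
- red_tray: Red fixed kit tray (mm, own frame). Floor 120 (x) by 180 (y), 6 thick; origin: centre of underside, z up. Fences 10 thick, top 28 above bench: end fence inner face x=+50, y +8 to +90; side fence inner face y=+80, x -55 to +50, but for a finger gap x -15 to +35. Other edges open. Flat white circle, 64 across, centred x=0, y=-50
- blue_tray: Blue fixed kit tray, same shape, sizes, circle and frame as the red one: corner of the two fences at +x +y, a plate home in the corner is centred at x=+10, y=+55 mm, long side along x. In both trays the gap in the side fence goes right down to the floor and out, so that one finger of a gripper holding a plate across its width can stand in it
- black_plate: Black plastic insulating plate, 80 (x, long) by 50 (y) by 10 mm thick, lying flat; origin at the centre of its underside, z up, four small screw dots on top; turned half round it is the same; about 50 to 85 g
- copper_plate: Reddish-brown copper heat plate, 80 (x, long) by 50 (y) by 10 mm thick, lying flat; origin at the centre of its underside, z up, four small screw dots on top; turned half round it is the same; about 230 to 400 g
- aluminium_plate: Pale silvery aluminium plate, 80 (x, long) by 50 (y) by 10 mm thick, lying flat; origin at the centre of its underside, z up, four small screw dots on top; turned half round it is the same; about 75 to 155 g
- burner: Brass burner head: upright round drum 44 mm in diameter and 40 mm high (sides straight up to 34 mm, then bevelled), ring of small holes on top; origin at the centre of its underside; about 110 to 225 g
- valve: Valve: upright, a round steel foot 40 mm in diameter and 12 mm high under a green ribbed knob 30 mm in diameter from 12 to 45 mm height; origin at the centre of its underside; about 85 to 170 g
- jar: Bystander: closed jar with a yellow cap, 54 mm in diameter, 70 mm high, origin at the centre of its underside; leave it alone
- tape: Bystander: yellow roll of tape lying flat, 90 mm in diameter, 25 mm high, origin at the centre of its underside; leave it alone
- screwdriver: Bystander: screwdriver lying on the bench along its own x axis, red handle 26 mm thick, 200 mm long, origin on the bench under its middle; leave it alone

How it is judged:
By the outcome, as a careful person would: the job done as asked, in the order asked, and still so for the second after the job is handed in, with the robot touching nothing.
It also fails if it takes over 128 s, if anything falls off the work surface, if the arm or the gripper's body presses on something with over 40 N, if the wrist force passes 120 N, or if a joint passes its speed limit or range.

## Working session

There is one attempt and no reset: what is moved stays moved. The work goes in short steps, Python scripts to look and compute and a shell command to move; the robot and the scene stay as the last step left them, time stands still between calls to the robot, and variables do not carry over. Pictures are saved under pics/ and viewed, at most 14 in all, crops included, and the job is handed in when it is done.

```bash
ls; mkdir -p pics
python3 - <<'E'
from bench import status, optics
import cv2,numpy as np
np.set_printoptions(precision=4,suppress=True)
s=status.state();print(s)
for n in ("scene","top","wrist"):
    p=optics.camera_params(n);print(n,p)
    im=optics.snapshot(n);cv2.imwrite(f"pics/{n}0.png",im[...,::-1])
E
```

```text
pics
{'t': 0.0, 'joints': array([-78.3365,  23.5988,  -0.7283,  91.5031,   0.3221,  64.9893,
        -4.7103]), 'joint_vel': array([-0.0338,  0.0271, -0.0277,  0.0088,  0.0499,  0.0223, -0.0298]), 'joint_torque': array([  0.0006, -58.7968,   0.6422, -29.1064,  -0.0537,   0.0183,
         0.0002]), 'ee_pos': array([0.1677, 0.6016, 0.2388]), 'ee_rot': array([[-0.9633,  0.2684, -0.0003],
       [ 0.2684,  0.9633, -0.0015],
       [-0.0001, -0.0015, -1.    ]]), 'wrist_force': array([-0.2604, -0.059 ,  0.051 ]), 'wrist_torque': array([ 0.0112, -0.044 ,  0.04  ]), 'grasp_force': 0.0, 'finger_gap': 0.9984385935084589}
scene {'mtx': array([[501.0127,   0.    , 334.6783],
       [  0.    , 501.0127, 204.9168],
       [  0.    ,   0.    ,   1.    ]]), 'extrinsics': array([[-0.4851,  0.8743,  0.0139,  0.244 ],
       [-0.6002, -0.3445,  0.7219,  0.3633],
       [ 0.636 ,  0.3418,  0.6919, -1.9482],
       [ 0.    ,  0.    ,  0.    ,  1.    ]])}
top {'mtx': array([[419.1193,   0.    , 317.9126],
       [  0.    , 419.1193, 201.6361],
       [  0.    ,   0.    ,   1.    ]]), 'extrinsics': array([[-0.0273, -0.9993, -0.0257,  0.0771],
       [ 0.9803, -0.0318,  0.195 , -0.5874],
       [-0.1956, -0.0199,  0.9805, -0.9601],
       [ 0.    ,  0.    ,  0.    ,  1.    ]])}
wrist {'mtx': array([[283.9158,   0.    , 317.9231],
       [  0.    , 283.9158, 204.7512],
       [  0.    ,   0.    ,   1.    ]]), 'hand_eye': array([[ 0.0006,  0.9574,  0.2889,  0.0781],
       [ 1.    , -0.0007,  0.0003, -0.0004],
       [ 0.0005,  0.2889, -0.9574, -0.1444],
       [ 0.    ,  0.    ,  0.    ,  1.    ]])}
```

View pics/top0.png

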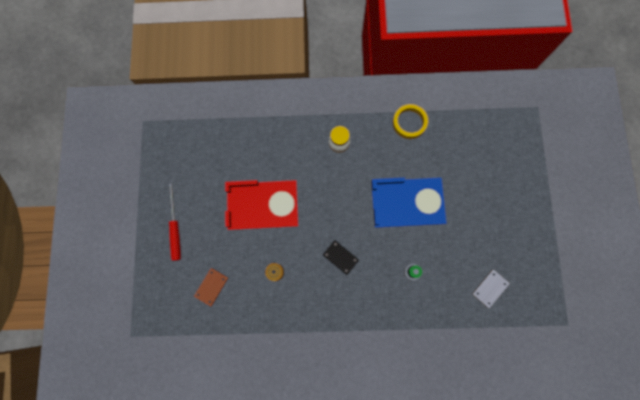

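View pics/scene0.png

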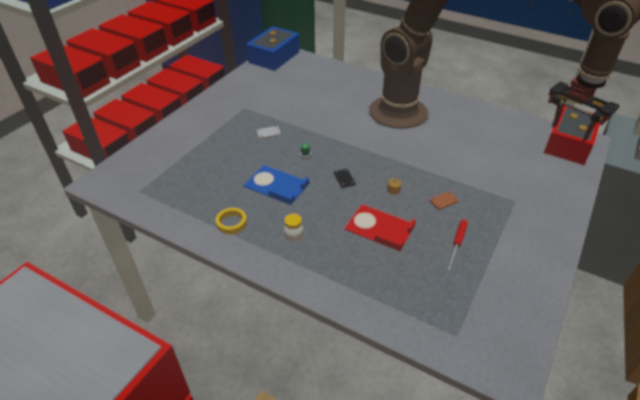

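The top view shows the red tray around (262,205) and the blue tray at (408,202), both with their fence corner at upper left. Copper is at (211,287), burner (274,272), black (341,257), valve (414,271) and aluminium (491,289). Next I'll measure these by colour mask and ray casting.

```bash
cat > h.py <<'E'
from bench import status, optics
import cv2,numpy as np
np.set_printoptions(precision=4,suppress=True)
FL=np.diag([1,-1,-1,1.])
def snap(n,f=None):
    s=status.state(); im=optics.snapshot(n)
    if f: cv2.imwrite(f"pics/{f}.png",im[...,::-1])
    p=optics.camera_params(n)
    if n=="wrist":
        T=np.eye(4);T[:3,:3]=s["ee_rot"];T[:3,3]=s["ee_pos"];C=T@p["hand_eye"]
    else: C=np.linalg.inv(p["extrinsics"])
    return im,p["mtx"],C,s
def cast(px,K,C,z):
    px=np.atleast_2d(np.asarray(px,float))
    d=np.c_[px,np.ones(len(px))]@np.linalg.inv(K).T*[1,-1,-1]
    d=d@C[:3,:3].T;o=C[:3,3]
    return o+d*((z-o[2])/d[:,2])[:,None]
RNG={'red':lambda h,s,v:((h<4)|(h>175))&(s>200)&(v>70),'blue':lambda h,s,v:(h>105)&(h<125)&(s>150)&(v>60),
'copper':lambda h,s,v:(h>3)&(h<14)&(s>100)&(s<205)&(v>60),'brass':lambda h,s,v:(h>14)&(h<22)&(s>100),
'black':lambda h,s,v:(v<42),'green':lambda h,s,v:(h>50)&(h<80)&(s>120),
'alu':lambda h,s,v:(s<60)&(v>140),'white':lambda h,s,v:(s<60)&(v>170)}
def mask(im,c):
    h,s,v=[a.astype(int) for a in cv2.split(cv2.cvtColor(im,cv2.COLOR_RGB2HSV))]
    return RNG[c](h,s,v).astype(np.uint8)*255
def blobs(im,c,amin=40,box=None):
    m=mask(im,c)
    if box: 
        k=np.zeros_like(m);k[box[1]:box[3],box[0]:box[2]]=255;m&=k
    cs=cv2.findContours(m,cv2.RETR_EXTERNAL,cv2.CHAIN_APPROX_NONE)[0]
    return sorted([c for c in cs if cv2.contourArea(c)>amin],key=cv2.contourArea,reverse=True)
def rect(c,K,C,z):
    """min-area rect of the contour in the world plane z: centre, sizes, long-side angle"""
    w=cast(c[:,0,:],K,C,z)[:,:2]
    (cx,cy),(a,b),t=cv2.minAreaRect((w*1000).astype(np.float32))
    if a<b:a,b,t=b,a,t+90
    return np.array([cx,cy,a,b,(t+90)%180-90])
E
python3 - <<'E'
from h import *
im,K,C,s=snap("top")
box=(135,110,560,335)
for c,z in dict(red=.006,blue=.006,copper=.01,brass=.038,black=.01,green=.045,alu=.01,white=.006).items():
    for b in blobs(im,c,40,box)[:3]:
        M=cv2.moments(b);print(c,cv2.contourArea(b),(M['m10']/M['m00'],M['m01']/M['m00']),rect(b,K,C,z))
E
```

```text
red 2338.0 (255.1396492728828, 204.64870259481037) [600.1218 207.531  179.4079 121.1349 -88.89  ]
red 252.0 (174.28902116402114, 240.69775132275132) [512.2509 427.4638  96.123   20.3639   6.4779]
blue 3202.5 (407.7582097319802, 201.68935727296383) [ 594.5302 -168.4501  179.2847  124.5549  -88.9136]
copper 605.0 (210.7151515151515, 286.79256198347105) [394.0355 330.6039  78.9779  49.2731 -30.8675]
brass 239.0 (274.0460251046025, 271.5543933054393) [425.5931 170.3901  43.5754  40.4184  88.4184]
black 411.0 (340.4428223844282, 256.9618815896188) [457.575    8.5727  73.057   43.706   49.1743]
green 105.0 (414.9761904761905, 271.1920634920635) [ 417.0322 -165.8488   28.8172   23.4235   88.3706]
alu 605.5 (490.9854115056427, 288.3462703000275) [ 371.5628 -353.1821   77.2016   47.4319  -44.0723]
alu 460.5 (427.90047050307635, 200.76149113282662) [ 592.0448 -218.3955   62.4755   60.4406   -4.1636]
alu 397.5 (281.1090146750524, 203.23186582809223) [598.2172 154.2718  57.8347  57.4166 -46.4326]
white 399.5 (427.8518982060909, 200.7388402169378) [ 592.7235 -218.255    58.5016   57.068    88.099 ]
white 397.5 (281.1090146750524, 203.23186582809223) [599.0118 154.711   58.0555  57.6357 -46.4324]
```

View pics/wrist0.png

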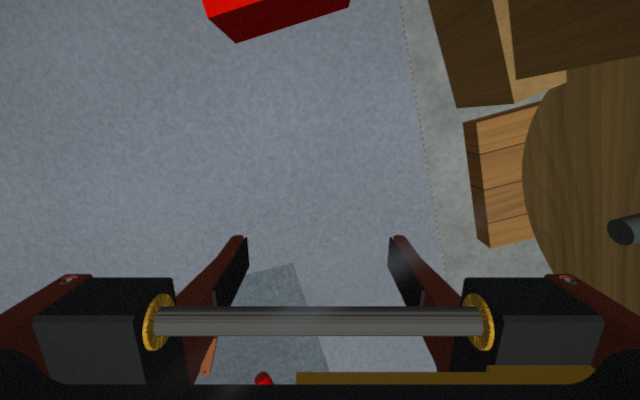

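The measured sizes match the given ones: trays are 180×121–125 with yaw about 1.1°, plates about 79×49. I have enough to start, so the next helper works out the tool-axis moves.

```bash
cat >> h.py <<'E'
from scipy.spatial.transform import Rotation as Rn
def plan(x,y,z,th=None):
    """turn (rotvec, rad) to do first, then the shift in tool axes, cm; th = angle of tool y, deg"""
    s=status.state();R=s["ee_rot"]
    if th is None: Rt=R
    else:
        t=np.radians(th);yv=np.array([np.cos(t),np.sin(t),0]);zv=np.array([0,0,-1.]);Rt=np.c_[np.cross(yv,zv),yv,zv]
    rv=Rn.from_matrix(R.T@Rt).as_rotvec()
    print("p",s["ee_pos"],"turn",rv,"shift cm",Rt.T@(np.array([x,y,z])-s["ee_pos"])*100)
def st():
    s=status.state();print("t",s["t"],"p",s["ee_pos"],"F",s["wrist_force"],"gap",s["finger_gap"],"g",s["grasp_force"],"yaw_y",np.degrees(np.arctan2(s["ee_rot"][1,1],s["ee_rot"][0,1])),"j7",s["joints"][6])
E
python3 -c "
from h import *
plan(.4576,.0086,.12,-40.8)"
```

```text
p [0.1677 0.6018 0.2391] turn [-0.0006  0.001   2.0111] shift cm [-25.9637  60.7023  11.9134]
```

```bash
python3 -m inch '[0,0,0,0,0,0.1257,1,0,0,0,0,0,0.1257,1,0,0,0,0,0,0.1257,1,0,0,0,0,0,0.1257,1,0,0,0,0,0,0.1257,1,0,0,0,0,0,0.1257,1,0,0,0,0,0,0.1257,1,0,0,0,0,0,0.1257,1,0,0,0,0,0,0.1257,1,0,0,0,0,0,0.1257,1,0,0,0,0,0,0.1257,1,0,0,0,0,0,0.1257,1,0,0,0,0,0,0.1257,1,0,0,0,0,0,0.1257,1,0,0,0,0,0,0.1257,1,0,0,0,0,0,0.1257,1]' && python3 -m inch '[-1.3,3.03,0.6,0,0,0,1,-1.3,3.03,0.6,0,0,0,1,-1.3,3.03,0.6,0,0,0,1,-1.3,3.03,0.6,0,0,0,1,-1.3,3.03,0.6,0,0,0,1,-1.3,3.03,0.6,0,0,0,1,-1.3,3.03,0.6,0,0,0,1,-1.3,3.03,0.6,0,0,0,1,-1.3,3.03,0.6,0,0,0,1,-1.3,3.03,0.6,0,0,0,1,-1.3,3.03,0.6,0,0,0,1,-1.3,3.03,0.6,0,0,0,1,-1.3,3.03,0.6,0,0,0,1,-1.3,3.03,0.6,0,0,0,1,-1.3,3.03,0.6,0,0,0,1,-1.3,3.03,0.6,0,0,0,1,-1.3,3.03,0.6,0,0,0,1,-1.3,3.03,0.6,0,0,0,1,-1.3,3.03,0.6,0,0,0,1,-1.3,3.03,0.6,0,0,0,1]'
python3 -c "
from h import *
im,K,C,s=snap('wrist','w1')
plan(.4576,.0086,.02,-40.8);st()
for b in blobs(im,'black',800): print(cv2.contourArea(b),cv2.boundingRect(b),rect(b,K,C,.01))"
```

```text
t: 1.8
ee_pos: [0.1677, 0.6019, 0.2394]
ee_rot: [[0.657, 0.754, -0.0], [0.754, -0.657, -0.0], [-0.0, 0.0, -1.0]]
wrist_force: [0.7, 0.9, -0.3]
finger_gap: 0.998
grasp_force: 0.0
t: 3.8
ee_pos: [0.4571, 0.0081, 0.1194]
ee_rot: [[0.653, 0.757, 0.0], [0.757, -0.653, 0.0], [0.0, 0.0, -1.0]]
wrist_force: [0.3, 1.3, -0.3]
finger_gap: 0.998
grasp_force: 0.0
p [0.4589 0.0031 0.1193] turn [ 0.0034  0.0004 -0.0042] shift cm [ 0.3288 -0.4556  9.9336]
t 3.85 p [0.4589 0.0031 0.1193] F [ 1.9284 -4.1375 -0.0013] gap 0.9977880400295751 g 0.0 yaw_y -41.04043690233223 j7 -29.527357269015457
12877.5 (0, 238, 265, 162) [207.8331  46.7605 318.0921 205.4393 -40.7372]
7145.5 (226, 349, 414, 51) [ 430.0877 -232.2513  486.4443   72.7009  -40.7372]
6392.5 (358, 269, 246, 103) [ 502.1466 -205.7641  262.9282  125.9242  -44.4675]
2723.5 (293, 177, 52, 68) [455.7171   4.2006  66.6571  48.0308  48.7992]
```

View pics/w1.png

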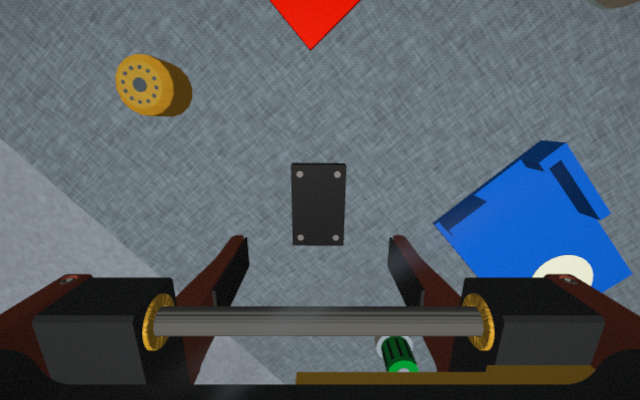

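The wrist view shows the black plate upright between the fingers, with corners at about (291,163) and (346,245), already aligned. The arm was still settling, so I'll measure again at rest, including the red tray edge and the burner.

```bash
python3 -m inch '[0,0,0,0,0,0,1,0,0,0,0,0,0,1]' >/dev/null; python3 -c "
from h import *
RNG['dk']=lambda h,s,v:v<62
im,K,C,s=snap('wrist')
st()
for b in blobs(im,'dk',800,(260,130,380,262)): print(cv2.contourArea(b),cv2.boundingRect(b),rect(b,K,C,.01))
w=rect(blobs(im,'dk',800,(260,130,380,262))[0],K,C,.01)
plan(w[0]/1e3,w[1]/1e3,.02,w[4]-90)"
```

```text
t 4.1 p [0.4562 0.0102 0.1196] F [-0.0913 -0.14    0.2873] gap 1.002943663198552 g 0.0 yaw_y -40.746578316162385 j7 -30.152095344458896
4152.5 (293, 164, 55, 82) [459.5636   8.5492  79.2896  49.1404  49.1186]
p [0.4562 0.0102 0.1196] turn [-0.0007  0.      0.0024] shift cm [0.0996 0.3626 9.9612]
```

```bash
python3 -m inch '[0.1,0.36,1,0,0,0,1,0,0,1.5,0,0,0,1,0,0,1.5,0,0,0,1,0,0,1.5,0,0,0,1,0,0,1.5,0,0,0,1,0,0,1,0,0,0,1,0,0,1,0,0,0,1,0,0,0.6,0,0,0,1,0,0,0.36,0,0,0,1,0,0,0,0,0,0,1,0,0,0,0,0,0,1,0,0,0,0,0,0,-1,0,0,0,0,0,0,-1,0,0,0,0,0,0,-1,0,0,0,0,0,0,-1,0,0,0,0,0,0,-1,0,0,0,0,0,0,-1,0,0,0,0,0,0,-1]' 20; python3 -c "
from h import *
st()"
```

```text
t: 5.9
ee_pos: [0.4599, 0.0077, 0.0201]
ee_rot: [[0.653, 0.757, -0.0], [0.757, -0.653, 0.0], [0.0, -0.0, -1.0]]
wrist_force: [-1.1, 0.7, 2.2]
finger_gap: 0.567
grasp_force: 20.0
t 5.9 p [0.4599 0.0077 0.0201] F [-1.0946  0.6619  2.2112] gap 0.5671682558251174 g 20.00018835067749 yaw_y -40.79969942695459 j7 -20.161827280856993
```

```bash
python3 -m inch '[0,0,-1,0,0,0,-1,0,0,-2,0,0,0,-1,0,0,-2,0,0,0,-1,0,0,-2,0,0,0,-1,0,0,-2,0,0,0,-1,0,0,-1,0,0,0.12,-1,0,0,0,0,0,0.12,-1,0,0,0,0,0,0.12,-1,0,0,0,0,0,0.12,-1,0,0,0,0,0,0.12,-1,0,0,0,0,0,0.12,-1,0,0,0,0,0,0.12,-1,0,0,0,0,0,0,-1,0,0,0,0,0,0,-1]' ; python3 -c "
from h import *
plan(.560,.225,.13,-88.9)"
```

```text
t: 7.3
ee_pos: [0.4599, 0.0077, 0.1203]
ee_rot: [[1.0, 0.022, 0.0], [0.022, -1.0, 0.0], [0.0, -0.0, -1.0]]
wrist_force: [0.3, 0.6, -0.9]
finger_gap: 0.566
grasp_force: 20.0
p [0.4599 0.0077 0.1203] turn [-0.     -0.0001  0.0029] shift cm [ 10.423  -21.5327  -0.9679]
```

```bash
python3 -m inch '[1.5,-3.08,-0.13,0,0,0.003,-1,1.5,-3.08,-0.13,0,0,0,-1,1.5,-3.08,-0.13,0,0,0,-1,1.5,-3.08,-0.13,0,0,0,-1,1.5,-3.08,-0.13,0,0,0,-1,1.5,-3.08,-0.13,0,0,0,-1,1.42,-3.05,-0.13,0,0,0,-1,0,0,0,0,0,0,-1,0,0,0,0,0,0,-1,0,0,0,0,0,0,-1,0,0,0,0,0,0,-1]' ; python3 -c "
from h import *
im,K,C,s=snap('wrist','w2');st()
for b in blobs(im,'white',500): print(cv2.contourArea(b),cv2.boundingRect(b),rect(b,K,C,.006))"
```

```text
t: 8.4
ee_pos: [0.5605, 0.2232, 0.1294]
ee_rot: [[1.0, 0.014, -0.0], [0.014, -1.0, 0.0], [-0.0, -0.0, -1.0]]
wrist_force: [0.5, -0.4, -0.9]
finger_gap: 0.566
grasp_force: 20.0
t 8.45 p [0.5606 0.2233 0.1294] F [-0.8729  0.0511 -0.5169] gap 0.5655758392846751 g 19.99987542629242 yaw_y -89.1812707975028 j7 -87.88425304677799
3419.5 (357, 131, 67, 67) [600.1931 154.284   62.7067  62.5547  65.8982]
```

View pics/w2.png

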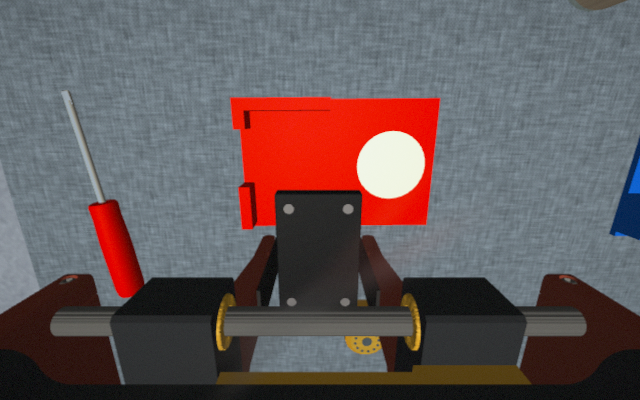

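The wrist view shows the plate held flat at (318,250), the white circle at (391,165), and the tray's right floor edge running from (439,98) to (428,225). I'll get the tray pose from that edge and the circle.

```bash
python3 -c "
from h import *
im,K,C,s=snap('wrist')
m=mask(im,'red')
# right edge of floor: last red pixel per row
P=np.array([[np.nonzero(m[r,300:470])[0].max()+300.5,r] for r in range(105,220)])
w=cast(P,K,C,.006)[:,:2]*1e3
vx,vy,x0,y0=cv2.fitLine(w.astype(np.float32),cv2.DIST_HUBER,0,.01,.01).ravel()
yaw=np.degrees(np.arctan(vy/vx));print('edge yaw',yaw,x0,y0,'len ends',w[0],w[-1])
c=rect(blobs(im,'white',500)[0],K,C,.006)[:2]
Q=np.array([[x,np.nonzero(m[60:,x])[0].min()+60-.5] for x in range(345,430)])
q=cast(Q,K,C,.006)[:,:2]*1e3
vx,vy,x1,y1=cv2.fitLine(q.astype(np.float32),cv2.DIST_HUBER,0,.01,.01).ravel()
print('far edge yaw',np.degrees(np.arctan2(-vx,vy) if vy>0 else np.arctan2(vx,-vy)),x1,y1)
a=np.radians(yaw);R=np.array([[np.cos(a),-np.sin(a)],[np.sin(a),np.cos(a)]])
print('circle',c,'O by circle',c-R@[0,-50],'edges in tray frame (expect -90, 60):',(R.T@(np.array([x0,y0])-(c-R@[0,-50])))[1],(R.T@(np.array([x1,y1])-(c-R@[0,-50])))[0])
O=c-R@[0,-50];print('home',O+R@[10,55])
for b in blobs(im,'dk' if 0 else 'black',800,(260,185,372,318)):print(cv2.boundingRect(b))
"
```

```text
edge yaw 1.2031326 602.96277 114.97837 len ends [654.7452 116.3487] [547.0369 113.4861]
far edge yaw 0.85368913 659.4889 162.68188
circle [600.2231 154.0566] O by circle [599.1732 204.0456] edges in tray frame (expect -90, 60): -89.12711699517868 59.43384757053707
home [608.0162 259.2434]
(260, 191, 102, 118)
```

```bash
python3 -c "
from h import *
plan(.603,.255,.028,-88.9)"
```

```text
p [0.5606 0.2236 0.1294] turn [-0.0002  0.     -0.0047] shift cm [ 4.2988 -3.0564 10.139 ]
```

```bash
python3 -m inch '[1.1,-0.76,0,0,0,-0.0047,-1,1.1,-0.76,0,0,0,0,-1,1.1,-0.76,0,0,0,0,-1,1,-0.76,0,0,0,0,-1,0,0,1.5,0,0,0,-1,0,0,1.5,0,0,0,-1,0,0,1.5,0,0,0,-1,0,0,1.5,0,0,0,-1,0,0,1,0,0,0,-1,0,0,1,0,0,0,-1,0,0,1,0,0,0,-1,0,0,0.6,0,0,0,-1,0,0,0.54,0,0,0,-1,0,0,0,0,0,0,-1,0,0,0,0,0,0,-1]';python3 -c "
from h import *
st();plan(.603,.255,.028,-88.9)"
```

```text
t: 10.0
ee_pos: [0.6033, 0.2558, 0.028]
ee_rot: [[1.0, 0.02, 0.0], [0.02, -1.0, 0.0], [0.0, -0.0, -1.0]]
wrist_force: [-0.1, 0.1, -1.3]
finger_gap: 0.567
grasp_force: 20.0
t 10.0 p [0.6033 0.2558 0.028 ] F [-0.13    0.062  -1.3227] gap 0.566902617571501 g 19.99994069337845 yaw_y -88.84403650262468 j7 -85.19618887127045
p [0.6033 0.2558 0.028 ] turn [-0.0002 -0.0004  0.001 ] shift cm [-0.0356  0.0794 -0.0013]
```

```bash
python3 -m inch '[0,0,0.15,0,0,0,-1,0.15,0,0,0,0,0,-1,0.15,0,0,0,0,0,-1,0.1,0,0,0,0,0,-1,0,0,0,0,0,0,-1,0,0,0,0,0,0,-1]'; python3 -m inch '[0.1,0,0,0,0,0,-1,0,0,0,0,0,0,-1]';python3 -m inch '[0.1,0,0,0,0,0,-1,0,0,0,0,0,0,-1]'
```

```text
t: 10.6
ee_pos: [0.6072, 0.2559, 0.0263]
ee_rot: [[1.0, 0.02, 0.0], [0.02, -1.0, 0.0], [0.0, -0.0, -1.0]]
wrist_force: [0.2, -0.5, -1.0]
finger_gap: 0.565
grasp_force: 20.0
t: 10.8
ee_pos: [0.6075, 0.2559, 0.0262]
ee_rot: [[1.0, 0.02, -0.002], [0.02, -1.0, 0.0], [-0.002, -0.0, -1.0]]
wrist_force: [-3.9, -0.7, 2.3]
finger_gap: 0.569
grasp_force: 20.0
t: 11.0
ee_pos: [0.6075, 0.2559, 0.0262]
ee_rot: [[1.0, 0.021, -0.003], [0.021, -1.0, 0.0], [-0.003, -0.0, -1.0]]
wrist_force: [-7.1, -0.8, 5.7]
finger_gap: 0.567
grasp_force: 20.0
```

```bash
python3 -m inch '[0,-0.15,0,0,0,0,-1,0,-0.1,0,0,0,0,-1,0,0,0,0,0,0,-1]'; python3 -m inch '[0,-0.1,0,0,0,0,-1,0,0,0,0,0,0,-1]';python3 -m inch '[0,-0.1,0,0,0,0,-1,0,0,0,0,0,0,-1]'; python3 -m inch '[0,-0.1,0,0,0,0,-1,0,0,0,0,0,0,-1]'
```

```text
t: 11.3
ee_pos: [0.6075, 0.2561, 0.0262]
ee_rot: [[1.0, 0.019, -0.004], [0.019, -1.0, -0.003], [-0.004, 0.002, -1.0]]
wrist_force: [-7.7, -6.9, 6.9]
finger_gap: 0.562
grasp_force: 20.0
t: 11.5
ee_pos: [0.6075, 0.2562, 0.0262]
ee_rot: [[1.0, 0.018, -0.004], [0.018, -1.0, -0.003], [-0.004, 0.003, -1.0]]
wrist_force: [-8.4, -7.9, 8.3]
finger_gap: 0.57
grasp_force: 20.0
t: 11.7
ee_pos: [0.6075, 0.2565, 0.0262]
ee_rot: [[1.0, 0.018, -0.004], [0.018, -1.0, -0.004], [-0.004, 0.004, -1.0]]
wrist_force: [-8.6, -8.8, 9.0]
finger_gap: 0.568
grasp_force: 20.0
t: 11.9
ee_pos: [0.6075, 0.2571, 0.0262]
ee_rot: [[1.0, 0.018, -0.004], [0.018, -1.0, -0.005], [-0.004, 0.005, -1.0]]
wrist_force: [-9.4, -10.4, 9.0]
finger_gap: 0.567
grasp_force: 20.0
```

```bash
python3 -m inch '[-0.15,0,-0.05,0,0,0,-1,0,0,0,0,0,0,-1]'; python3 -m inch '[0,-0.1,0,0,0,0,-1,0,0,0,0,0,0,-1]';python3 -m inch '[0,-0.1,0,0,0,0,-1,0,0,0,0,0,0,-1]'
```

```text
t: 12.1
ee_pos: [0.6074, 0.2604, 0.0267]
ee_rot: [[1.0, 0.02, -0.0], [0.02, -1.0, -0.001], [-0.0, 0.001, -1.0]]
wrist_force: [-2.3, -4.5, 1.8]
finger_gap: 0.569
grasp_force: 20.0
t: 12.3
ee_pos: [0.6074, 0.2605, 0.0267]
ee_rot: [[1.0, 0.02, -0.001], [0.02, -1.0, -0.002], [-0.001, 0.002, -1.0]]
wrist_force: [-4.0, -6.2, 3.0]
finger_gap: 0.563
grasp_force: 20.0
t: 12.5
ee_pos: [0.6073, 0.2606, 0.0267]
ee_rot: [[1.0, 0.019, -0.001], [0.019, -1.0, -0.003], [-0.001, 0.003, -1.0]]
wrist_force: [-4.0, -8.8, 3.7]
finger_gap: 0.569
grasp_force: 20.0
```

```bash
python3 -m inch '[0.15,0,0,0,0,0,-1,0,0,0,0,0,0,-1]'; python3 -m inch '[-0.2,0.2,0.05,0,0,0,-1,0,0,0,0,0,0,-1]';python3 -m inch '[0,0,0,0,0,0,0.4,0,0,0,0,0,0,0.4,0,0,0,0,0,0,0.4,0,0,0,0,0,0,0.4]'; python3 -m inch '[0,0,-1,0,0,0,0.4,0,0,-2,0,0,0,0.4,0,0,-2,0,0,0,0.4,0,0,-2,0,0,0,0.4,-1.5,0,-2,0,0,0,1,-1.5,0,-1,0,0,0,1,-1.5,0,0,0,0,0,1,0,0,0,0,0,0,1,0,0,0,0,0,0,1]'; python3 -c "
from h import *
im,K,C,s=snap('wrist','w3');st()
cv2.imwrite('pics/w3c.png',cv2.resize(im[60:260,180:460,::-1],None,fx=2.5,fy=2.5))"
```

```text
t: 12.7
ee_pos: [0.6075, 0.2606, 0.0265]
ee_rot: [[1.0, 0.019, -0.004], [0.019, -1.0, -0.003], [-0.004, 0.003, -1.0]]
wrist_force: [-8.2, -8.4, 7.2]
finger_gap: 0.568
grasp_force: 20.0
t: 12.9
ee_pos: [0.6071, 0.2604, 0.0262]
ee_rot: [[1.0, 0.02, 0.0], [0.02, -1.0, -0.001], [0.0, 0.001, -1.0]]
wrist_force: [-0.6, -5.0, 0.8]
finger_gap: 0.57
grasp_force: 20.0
t: 13.3
ee_pos: [0.6072, 0.2621, 0.0263]
ee_rot: [[1.0, 0.021, 0.0], [0.021, -1.0, 0.001], [0.0, -0.001, -1.0]]
wrist_force: [-0.1, 0.3, 0.3]
finger_gap: 0.701
grasp_force: 0.0
t: 14.2
ee_pos: [0.5624, 0.2609, 0.1269]
ee_rot: [[1.0, 0.021, 0.001], [0.021, -1.0, 0.001], [0.001, -0.001, -1.0]]
wrist_force: [0.4, -0.7, -0.9]
finger_gap: 1.005
grasp_force: 0.0
t 14.25 p [0.5626 0.2607 0.1266] F [ 0.0386 -0.1266 -0.039 ] gap 1.0000322542508504 g 0.0 yaw_y -88.82302645795656 j7 -90.55698893213408
```

View pics/w3c.png

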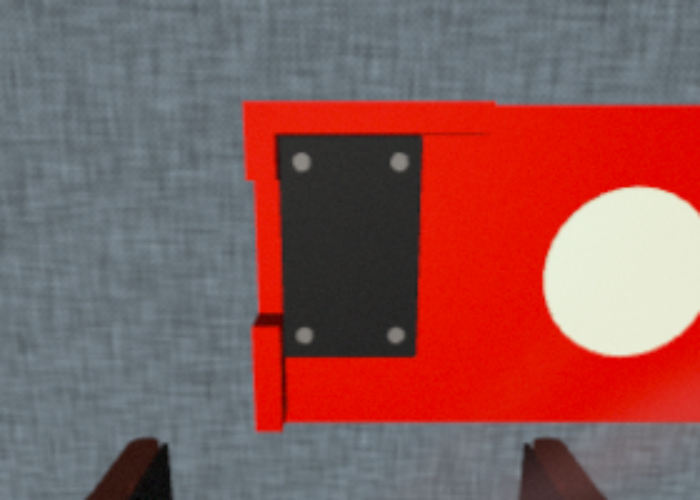

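The crop shows the black plate tight against both fences (corner at about (277,134)) and square. Copper is next: turn tool y to 59.1°.

```bash
python3 -m inch '[0,0,0,0,0,-0.129,1,0,0,0,0,0,-0.129,1,0,0,0,0,0,-0.129,1,0,0,0,0,0,-0.129,1,0,0,0,0,0,-0.129,1,0,0,0,0,0,-0.129,1,0,0,0,0,0,-0.129,1,0,0,0,0,0,-0.129,1,0,0,0,0,0,-0.129,1,0,0,0,0,0,-0.129,1,0,0,0,0,0,-0.129,1,0,0,0,0,0,-0.129,1,0,0,0,0,0,-0.129,1,0,0,0,0,0,-0.129,1,0,0,0,0,0,-0.129,1,0,0,0,0,0,-0.129,1,0,0,0,0,0,-0.129,1,0,0,0,0,0,-0.129,1,0,0,0,0,0,-0.129,1,0,0,0,0,0,-0.129,1]';python3 -c "
from h import *
st();plan(.394,.3306,.12,59.1)"
```

```text
t: 16.25
ee_pos: [0.563, 0.2598, 0.1259]
ee_rot: [[-0.859, 0.512, -0.0], [0.512, 0.859, -0.0], [-0.0, -0.0, -1.0]]
wrist_force: [-0.2, -0.8, -0.2]
finger_gap: 1.001
grasp_force: 0.0
t 16.25 p [0.563  0.2598 0.1259] F [-0.2194 -0.7859 -0.154 ] gap 1.0006089145910029 g 0.0 yaw_y 59.20789973705096 j7 34.73346216338805
p [0.563  0.2598 0.1259] turn [-0.0003  0.0001  0.0019] shift cm [18.1312 -2.6051  0.5909]
```

```bash
python3 -m inch '[2.6,-0.37,0.08,0,0,0,1,2.6,-0.37,0.08,0,0,0,1,2.6,-0.37,0.08,0,0,0,1,2.6,-0.37,0.08,0,0,0,1,2.6,-0.37,0.08,0,0,0,1,2.6,-0.37,0.08,0,0,0,1,2.5,-0.38,0.1,0,0,0,1,0,0,0,0,0,0,1,0,0,0,0,0,0,1,0,0,0,0,0,0,1]';python3 -c "
from h import *
im,K,C,s=snap('wrist','w4')
st()
for b in blobs(im,'copper',800,(240,120,400,265)): print(cv2.boundingRect(b),rect(b,K,C,.01))
w=rect(blobs(im,'copper',800,(240,120,400,265))[0],K,C,.01)
plan(w[0]/1e3,w[1]/1e3,.02,w[4]+90)"
```

```text
t: 17.25
ee_pos: [0.395, 0.3309, 0.1205]
ee_rot: [[-0.856, 0.517, 0.001], [0.517, 0.856, -0.0], [-0.001, 0.0, -1.0]]
wrist_force: [-0.2, -1.0, -0.4]
finger_gap: 0.999
grasp_force: 0.0
t 17.3 p [0.395  0.3308 0.1204] F [ 0.511  -0.0698  0.7449] gap 1.0003427656363666 g 0.0 yaw_y 58.87129856872054 j7 16.94728891190197
(291, 163, 55, 82) [394.7281 331.5145  79.408   49.6499 -30.9492]
p [0.395  0.3308 0.1204] turn [ 0.0002  0.0007 -0.0031] shift cm [ 0.0551  0.0481 10.0443]
```

Sizes are 79.4×49.6, so the measurement is good. Descend and grip at 45 N, then lift.

```bash
python3 -m inch '[0.05,0.05,1,0,0,-0.003,1,0,0,1.5,0,0,0,1,0,0,1.5,0,0,0,1,0,0,1.5,0,0,0,1,0,0,1.5,0,0,0,1,0,0,1,0,0,0,1,0,0,1,0,0,0,1,0,0,0.6,0,0,0,1,0,0,0.44,0,0,0,1,0,0,0,0,0,0,1,0,0,0,0,0,0,1,0,0,0,0,0,0,-1,0,0,0,0,0,0,-1,0,0,0,0,0,0,-1,0,0,0,0,0,0,-1,0,0,0,0,0,0,-1,0,0,0,0,0,0,-1,0,0,0,0,0,0,-1]' 45;  python3 -m inch '[0,0,-0.5,0,0,0,-1,0,0,-1.5,0,0,0,-1,0,0,-2,0,0,0,-1,0,0,-2,0,0,0,-1,0,0,-2,0,0,0,-1,0,0,-2,0,0,-0.112,-1,0,0,0,0,0,-0.112,-1,0,0,0,0,0,-0.112,-1,0,0,0,0,0,-0.112,-1,0,0,0,0,0,-0.112,-1,0,0,0,0,0,0,-1,0,0,0,0,0,0,-1]'; python3 -c "
from h import *
st();plan(.603,.2565,.09,91.1)"
```

```text
t: 19.1
ee_pos: [0.3934, 0.3322, 0.0201]
ee_rot: [[-0.859, 0.513, 0.0], [0.513, 0.859, 0.0], [-0.0, 0.0, -1.0]]
wrist_force: [-0.2, 0.0, 0.2]
finger_gap: 0.566
grasp_force: 45.0
t: 20.3
ee_pos: [0.3932, 0.3317, 0.1199]
ee_rot: [[-1.0, -0.018, -0.0], [-0.018, 1.0, -0.0], [0.0, -0.0, -1.0]]
wrist_force: [0.7, -0.9, -2.9]
finger_gap: 0.564
grasp_force: 45.0
t 20.3 p [0.3932 0.3317 0.1199] F [ 0.7077 -0.9453 -2.9287] gap 0.5644637177854542 g 44.998472929000854 yaw_y 91.03684414726688 j7 45.343447226019904
p [0.3932 0.3317 0.1199] turn [-0.0004 -0.0005 -0.0011] shift cm [-20.8326  -7.9258   2.9948]
```

```bash
python3 -m inch '[-3,-1.14,0.43,0,0,0,-1,-3,-1.14,0.43,0,0,0,-1,-3,-1.14,0.43,0,0,0,-1,-3,-1.14,0.43,0,0,0,-1,-3,-1.14,0.43,0,0,0,-1,-3,-1.14,0.43,0,0,0,-1,-2.7,-1.1,0.43,0,0,0,-1,0,0,0,0,0,0,-1,0,0,0,0,0,0,-1,0,0,0,0,0,0,-1,0,0,0,0,0,0,-1,0,0,0,0,0,0,-1]';python3 -c "
from h import *
st();plan(.602,.256,.038,91.1)"
```

```text
t: 21.5
ee_pos: [0.6013, 0.2581, 0.0903]
ee_rot: [[-1.0, -0.023, -0.0], [-0.023, 1.0, 0.0], [0.0, 0.0, -1.0]]
wrist_force: [-0.8, -0.4, -3.5]
finger_gap: 0.561
grasp_force: 45.0
t 21.5 p [0.6013 0.2581 0.0903] F [-0.7749 -0.4011 -3.5092] gap 0.5605340664356877 g 44.99870717525482 yaw_y 91.29989438299408 j7 65.04737917570577
p [0.6013 0.2581 0.0903] turn [ 0.0004 -0.      0.0035] shift cm [-0.0673 -0.2107  5.2251]
```

```bash
python3 -m inch '[-0.07,-0.2,0,0,0,0.0035,-1,0,0,1,0,0,0,-1,0,0,1,0,0,0,-1,0,0,1,0,0,0,-1,0,0,1,0,0,0,-1,0,0,0.7,0,0,0,-1,0,0,0.5,0,0,0,-1,0,0,0,0,0,0,-1,0,0,0,0,0,0,-1]'; python3 -m inch '[0,0,0.1,0,0,0,-1,-0.15,0,0,0,0,0,-1,-0.15,0,0,0,0,0,-1,0,0,0,0,0,0,-1,0,0,0,0,0,0,-1]'; python3 -m inch '[-0.1,0,0,0,0,0,-1,0,0,0,0,0,0,-1]';python3 -m inch '[-0.1,0,0,0,0,0,-1,0,0,0,0,0,0,-1]'
```

```text
t: 22.4
ee_pos: [0.6029, 0.2553, 0.038]
ee_rot: [[-1.0, -0.018, 0.0], [-0.018, 1.0, 0.0], [-0.0, 0.0, -1.0]]
wrist_force: [0.7, -0.5, -2.6]
finger_gap: 0.561
grasp_force: 45.0
t: 22.9
ee_pos: [0.6059, 0.2554, 0.037]
ee_rot: [[-1.0, -0.018, 0.0], [-0.018, 1.0, 0.0], [-0.0, 0.0, -1.0]]
wrist_force: [-0.5, -0.4, -2.4]
finger_gap: 0.564
grasp_force: 45.0
t: 23.1
ee_pos: [0.6059, 0.2553, 0.0368]
ee_rot: [[-1.0, -0.019, -0.002], [-0.019, 1.0, -0.0], [0.002, -0.0, -1.0]]
wrist_force: [-3.7, -0.0, -0.6]
finger_gap: 0.563
grasp_force: 45.0
t: 23.3
ee_pos: [0.606, 0.2553, 0.0365]
ee_rot: [[-1.0, -0.019, -0.003], [-0.019, 1.0, -0.001], [0.003, -0.001, -1.0]]
wrist_force: [-5.4, -1.2, 0.3]
finger_gap: 0.562
grasp_force: 45.0
```

```bash
python3 -m inch '[0.15,0.15,0,0,0,0,-1,0,0.15,0,0,0,0,-1,0,0.15,0,0,0,0,-1,0,0,0,0,0,0,-1]'; python3 -m inch '[0,0.1,0,0,0,0,-1,0,0,0,0,0,0,-1]';python3 -m inch '[0,0.1,0,0,0,0,-1,0,0,0,0,0,0,-1]'; python3 -m inch '[0,0.1,0,0,0,0,-1,0,0,0,0,0,0,-1]'
```

```text
t: 23.7
ee_pos: [0.6059, 0.2599, 0.0367]
ee_rot: [[-1.0, -0.018, -0.001], [-0.018, 1.0, -0.0], [0.001, -0.0, -1.0]]
wrist_force: [-3.2, -0.8, -3.7]
finger_gap: 0.57
grasp_force: 45.0
t: 23.9
ee_pos: [0.6059, 0.2603, 0.0367]
ee_rot: [[-1.0, -0.018, -0.001], [-0.018, 1.0, -0.001], [0.001, -0.001, -1.0]]
wrist_force: [-3.9, -2.9, -4.1]
finger_gap: 0.561
grasp_force: 45.0
t: 24.1
ee_pos: [0.6059, 0.2604, 0.0367]
ee_rot: [[-1.0, -0.018, -0.001], [-0.018, 1.0, -0.002], [0.001, -0.002, -1.0]]
wrist_force: [-3.7, -5.4, -2.5]
finger_gap: 0.564
grasp_force: 45.0
t: 24.3
ee_pos: [0.6059, 0.2605, 0.0367]
ee_rot: [[-1.0, -0.017, -0.001], [-0.017, 1.0, -0.003], [0.001, -0.003, -1.0]]
wrist_force: [-4.6, -5.9, -0.6]
finger_gap: 0.563
grasp_force: 45.0
```

```bash
python3 -m inch '[-0.1,0,0.07,0,0,0,-1,0,0,0,0,0,0,-1]'; python3 -m inch '[0.13,-0.22,0.03,0,0,0,-1,0,0,0,0,0,0,-1]';python3 -m inch '[0,0,0,0,0,0,0.4,0,0,0,0,0,0,0.4,0,0,0,0,0,0,0.4,0,0,0,0,0,0,0.4]'; python3 -m inch '[0,0,-1,0,0,0,0.4,0,0,-2,0,0,0,0.4,0,0,-2,0,0,0,0.4,0,0,-2,0,0,0,0.4,2.5,0,-2,0,0,0,1,2.5,0,0,0,0,0,1,2.5,0,0,0,0,0,1,2,0,0,0,0,0,1,2,0,0,0,0,0,1,0,0,0,0,0,0,1,0,0,0,0,0,0,1]'; python3 -c "
from h import *
im,K,C,s=snap('top')
st();plan(.4256,.1704,.12,90)
cv2.imwrite('pics/t5c.png',cv2.resize(im[160:290,160:480,::-1],None,fx=2.5,fy=2.5,interpolation=2))"
```

```text
t: 24.5
ee_pos: [0.6059, 0.2605, 0.0362]
ee_rot: [[-1.0, -0.018, -0.003], [-0.018, 1.0, -0.003], [0.003, -0.003, -1.0]]
wrist_force: [-7.4, -7.6, 3.3]
finger_gap: 0.566
grasp_force: 45.0
t: 24.7
ee_pos: [0.6059, 0.2603, 0.0362]
ee_rot: [[-1.0, -0.018, 0.0], [-0.018, 1.0, -0.0], [-0.0, -0.0, -1.0]]
wrist_force: [-4.4, -3.0, -0.5]
finger_gap: 0.561
grasp_force: 45.0
t: 25.1
ee_pos: [0.6065, 0.2611, 0.0364]
ee_rot: [[-1.0, -0.018, 0.001], [-0.018, 1.0, 0.001], [-0.001, 0.001, -1.0]]
wrist_force: [-0.5, 0.4, -0.4]
finger_gap: 0.7
grasp_force: 0.0
t: 26.2
ee_pos: [0.4916, 0.2589, 0.1269]
ee_rot: [[-1.0, -0.019, 0.002], [-0.019, 1.0, 0.001], [-0.002, 0.001, -1.0]]
wrist_force: [0.5, -1.1, -0.6]
finger_gap: 1.003
grasp_force: 0.0
t 26.25 p [0.492  0.2587 0.1267] F [0.6789 0.0264 0.1937] gap 0.9971722624250693 g 0.0 yaw_y 91.03512910185808 j7 58.965779054544235
p [0.492  0.2587 0.1267] turn [0.0007 0.0016 0.0181] shift cm [ 6.6413 -8.8324  0.6692]
```

View pics/t5c.png

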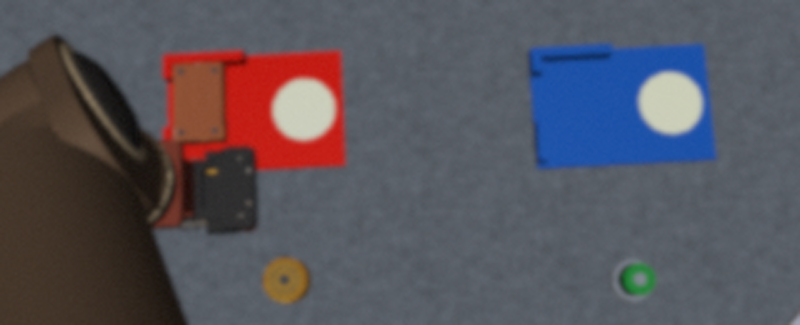

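The copper plate sits in the red corner at about (200,100) in the crop, square, with black hidden beneath it. The burner is next.

```bash
python3 -m inch '[2.2,-2.94,0.22,0,0,0,1,2.2,-2.94,0.22,0,0,0,1,2.2,-2.94,0.22,0,0,0,1,0,0,0,0,0,0,1,0,0,0,0,0,0,1,0,0,0,0,0,0,1,0,0,0,0,0,0,1]';python3 -c "
from h import *
im,K,C,s=snap('wrist','w6')
st()
for b in blobs(im,'brass',300,(220,100,420,290)): print(cv2.boundingRect(b),rect(b,K,C,.036))
plan(.4256,.1704,.024,91.1)"
```

```text
t: 26.95
ee_pos: [0.4275, 0.1702, 0.1195]
ee_rot: [[-1.0, -0.019, 0.001], [-0.019, 1.0, 0.001], [-0.001, 0.001, -1.0]]
wrist_force: [0.7, -1.2, -0.2]
finger_gap: 0.998
grasp_force: 0.0
t 27.0 p [0.4272 0.17   0.1193] F [ 0.3824  0.637  -0.6926] gap 1.0001176190937735 g 0.0 yaw_y 91.09009635910326 j7 64.07322275366855
(296, 182, 50, 56) [422.8351 171.5482  48.739   41.6073  -0.1596]
p [0.4272 0.17   0.1193] turn [ 0.0004  0.0004 -0.0002] shift cm [0.1623 0.0386 9.5348]
```

View pics/w6.png

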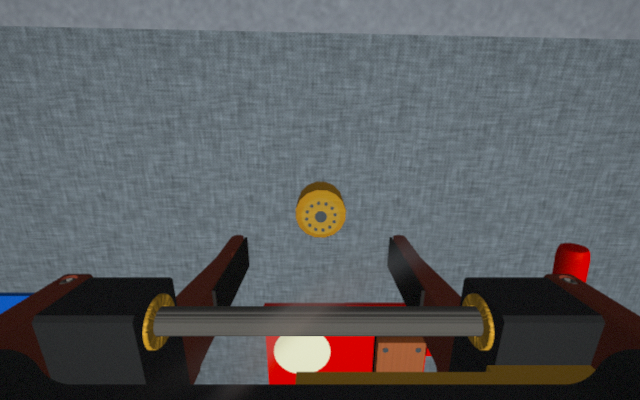

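The burner sits between the fingers, its top centre hole at (320,216). I'll cast that at z = 0.040.

```bash
python3 -c "
from h import *
im,K,C,s=snap('wrist')
w=cast((320.5,216.5),K,C,.04);print(w);plan(w[0,0],w[0,1],.024,91.1)"
```

```text
[[0.4266 0.1713 0.04  ]]
p [0.427  0.1698 0.1193] turn [ 0.0002  0.0002 -0.0002] shift cm [0.0357 0.1495 9.5269]
```

```bash
python3 -m inch '[0.04,0.15,1,0,0,0,1,0,0,1.5,0,0,0,1,0,0,1.5,0,0,0,1,0,0,1.5,0,0,0,1,0,0,1.5,0,0,0,1,0,0,1,0,0,0,1,0,0,0.8,0,0,0,1,0,0,0.6,0,0,0,1,0,0,0,0,0,0,1,0,0,0,0,0,0,-1,0,0,0,0,0,0,-1,0,0,0,0,0,0,-1,0,0,0,0,0,0,-1,0,0,0,0,0,0,-1,0,0,0,0,0,0,-1,0,0,0,0,0,0,-1,0,0,0,0,0,0,-1]' 25;  python3 -m inch '[0,0,-0.5,0,0,0,-1,0,0,-1.5,0,0,0,-1,0,0,-2,0,0,0,-1,0,0,-2,0,0,0,-1,0,0,-2,0,0,0,-1,0,0,0,0,0,0,-1,0,0,0,0,0,0,-1]'; python3 -c "
from h import *
st();plan(.6000,.154,.1,91.1)"
```

```text
t: 28.75
ee_pos: [0.4261, 0.1708, 0.0255]
ee_rot: [[-1.0, -0.018, 0.0], [-0.018, 1.0, 0.0], [-0.0, 0.0, -1.0]]
wrist_force: [-0.6, 0.7, 3.1]
finger_gap: 0.494
grasp_force: 25.0
t: 29.45
ee_pos: [0.426, 0.1706, 0.1053]
ee_rot: [[-1.0, -0.018, 0.0], [-0.018, 1.0, 0.0], [-0.0, 0.0, -1.0]]
wrist_force: [0.3, 0.9, -2.3]
finger_gap: 0.492
grasp_force: 25.0
t 29.45 p [0.426  0.1706 0.1053] F [ 0.3168  0.8519 -2.3167] gap 0.49153087507006515 g 24.9996553407982 yaw_y 91.04339979580395 j7 63.94153505672932
p [0.426  0.1706 0.1053] turn [ 0.0003  0.0005 -0.001 ] shift cm [-17.368   -1.9913   0.5291]
```

```bash
python3 -m inch '[-3,-0.33,0,0,0,0,-1,-3,-0.33,0,0,0,0,-1,-3,-0.33,0,0,0,0,-1,-3,-0.33,0,0,0,0,-1,-3,-0.33,0,0,0,0,-1,-2.37,-0.34,0,0,0,0,-1,0,0,0,0,0,0,-1,0,0,0,0,0,0,-1,0,0,0,0,0,0,-1,0,0,0,0,0,0,-1]'; python3 -c "
from h import *
st();plan(.6000,.154,.0325,91.1)"
```

```text
t: 30.45
ee_pos: [0.5989, 0.1542, 0.1049]
ee_rot: [[-1.0, -0.019, -0.001], [-0.019, 1.0, -0.0], [0.001, -0.0, -1.0]]
wrist_force: [0.5, 0.2, -1.7]
finger_gap: 0.492
grasp_force: 25.0
t 30.45 p [0.5989 0.1542 0.1049] F [ 0.4978  0.2181 -1.6947] gap 0.4924386524917132 g 24.999788703862578 yaw_y 91.08988571459135 j7 74.10824509460923
p [0.5989 0.1542 0.1049] turn [-0.     -0.0012 -0.0002] shift cm [-0.1064 -0.0238  7.243 ]
```

```bash
python3 -m inch '[-0.1,0,1.5,0,0,0,-1,0,0,1.5,0,0,0,-1,0,0,1.5,0,0,0,-1,0,0,1.2,0,0,0,-1,0,0,0.8,0,0,0,-1,0,0,0.5,0,0,0,-1,0,0,0.2,0,0,0,-1,0,0,0.06,0,0,0,-1,0,0,0,0,0,0,-1]'; python3 -m inch '[0,0,0.05,0,0,0,-1,0,0,0,0,0,0,-1]'; python3 -m inch '[0,0,0,0,0,0,0.3,0,0,0,0,0,0,0.3,0,0,0,0,0,0,0.3,0,0,0,0,0,0,0.3]';  python3 -m inch '[0,0,-1,0,0,0,0.3,0,0,-2,0,0,0,0.3,0,0,-2,0,0,0,0.3,0,0,-2,0,0,0,0.3,0,0,-2,0,0,0,1,0,0,-1,0,0,0,1,3,0,0,0,0,0,1,3,0,0,0,0,0,1,0,0,0,0,0,0,1]'; python3 -c "
from h import *
st();plan(.3716,-.3532,.12,45.9);plan(.3716,-.3532,.12,-134.1)"
```

```text
t: 31.35
ee_pos: [0.6014, 0.154, 0.0332]
ee_rot: [[-1.0, -0.018, 0.001], [-0.018, 1.0, 0.0], [-0.001, 0.0, -1.0]]
wrist_force: [0.4, -0.3, -1.7]
finger_gap: 0.492
grasp_force: 25.0
t: 31.55
ee_pos: [0.6013, 0.154, 0.0326]
ee_rot: [[-1.0, -0.018, 0.001], [-0.018, 1.0, 0.0], [-0.001, 0.0, -1.0]]
wrist_force: [-0.5, -0.6, -1.7]
finger_gap: 0.494
grasp_force: 25.0
t: 31.95
ee_pos: [0.6012, 0.1539, 0.0324]
ee_rot: [[-1.0, -0.018, 0.0], [-0.018, 1.0, 0.0], [-0.0, 0.0, -1.0]]
wrist_force: [-0.2, -0.4, 0.3]
finger_gap: 0.648
grasp_force: 0.0
t: 32.85
ee_pos: [0.5375, 0.1529, 0.1322]
ee_rot: [[-1.0, -0.019, -0.003], [-0.019, 1.0, -0.0], [0.003, -0.0, -1.0]]
wrist_force: [0.2, 0.5, 0.1]
finger_gap: 0.994
grasp_force: 0.0
t 32.85 p [0.5375 0.1529 0.1322] F [0.1947 0.5173 0.0783] gap 0.9937427855560206 g 0.0 yaw_y 91.11718756412562 j7 71.86294181833382
p [0.5375 0.1529 0.1322] turn [-0.0013 -0.0027  0.7892] shift cm [-23.3019 -47.8878   1.2207]
p [0.5375 0.1529 0.1322] turn [ 0.0033 -0.0017 -2.3524] shift cm [23.3019 47.8878  1.2207]
```

```bash
python3 -m inch '[0,0,0,0,0,0.1127,1,0,0,0,0,0,0.1127,1,0,0,0,0,0,0.1127,1,0,0,0,0,0,0.1127,1,0,0,0,0,0,0.1127,1,0,0,0,0,0,0.1127,1,0,0,0,0,0,0.1127,1]'; python3 -m inch '[-1.456,-2.993,0.076,0,0,0,1,-1.456,-2.993,0.076,0,0,0,1,-1.456,-2.993,0.076,0,0,0,1,-1.456,-2.993,0.076,0,0,0,1,-1.456,-2.993,0.076,0,0,0,1,-1.456,-2.993,0.076,0,0,0,1,-1.456,-2.993,0.076,0,0,0,1,-1.456,-2.993,0.076,0,0,0,1,-1.456,-2.993,0.076,0,0,0,1,-1.456,-2.993,0.076,0,0,0,1,-1.456,-2.993,0.076,0,0,0,1,-1.456,-2.993,0.076,0,0,0,1,-1.456,-2.993,0.076,0,0,0,1,-1.456,-2.993,0.076,0,0,0,1,-1.456,-2.993,0.076,0,0,0,1,-1.456,-2.993,0.076,0,0,0,1,0,0,0,0,0,0,1,0,0,0,0,0,0,1,0,0,0,0,0,0,1,0,0,0,0,0,0,1]';python3 -c "
from h import *
im,K,C,s=snap('wrist','w7')
st()
B=blobs(im,'alu',800,(240,100,400,265))
for b in B: print(cv2.boundingRect(b),rect(b,K,C,.01))
w=rect(B[0],K,C,.01)
plan(w[0]/1e3,w[1]/1e3,.02,w[4]+90)"
```

```text
t: 33.55
ee_pos: [0.5417, 0.1528, 0.1323]
ee_rot: [[-0.714, 0.7, 0.0], [0.7, 0.714, -0.0], [-0.0, 0.0, -1.0]]
wrist_force: [-0.7, -0.1, -0.8]
finger_gap: 1.003
grasp_force: 0.0
t: 35.55
ee_pos: [0.3754, -0.3518, 0.12]
ee_rot: [[-0.719, 0.695, 0.0], [0.695, 0.719, 0.001], [0.0, 0.001, -1.0]]
wrist_force: [1.0, 0.6, -0.2]
finger_gap: 0.995
grasp_force: 0.0
t 35.6 p [ 0.3753 -0.3519  0.1201] F [ 0.1964 -0.2322 -0.072 ] gap 1.0038688268465767 g 0.0 yaw_y 45.95864899812198 j7 95.18928225428597
(287, 163, 56, 82) [ 372.7207 -353.4774   79.1825   49.9671  -44.0496]
p [ 0.3753 -0.3519  0.1201] turn [ 0.0005 -0.0002  0.0001] shift cm [ 0.0794 -0.2924 10.0082]
```

```bash
python3 -m inch '[0.08,-0.29,1,0,0,0,1,0,0,1.5,0,0,0,1,0,0,1.5,0,0,0,1,0,0,1.5,0,0,0,1,0,0,1.5,0,0,0,1,0,0,1,0,0,0,1,0,0,1,0,0,0,1,0,0,0.6,0,0,0,1,0,0,0.4,0,0,0,1,0,0,0,0,0,0,1,0,0,0,0,0,0,1,0,0,0,0,0,0,-1,0,0,0,0,0,0,-1,0,0,0,0,0,0,-1,0,0,0,0,0,0,-1,0,0,0,0,0,0,-1,0,0,0,0,0,0,-1,0,0,0,0,0,0,-1]' 30;  python3 -m inch '[0,0,-0.5,0,0,0,-1,0,0,-1.5,0,0,0,-1,0,0,-2,0,0,0,-1,0,0,-2,0,0,0,-1,0,0,-2,0,0,0,-1,0,0,-2,0,0,-0.1127,-1,0,0,0,0,0,-0.1127,-1,0,0,0,0,0,-0.1127,-1,0,0,0,0,0,-0.1127,-1,0,0,0,0,0,-0.1127,-1,0,0,0,0,0,-0.1127,-1,0,0,0,0,0,-0.1127,-1,0,0,0,0,0,0,-1,0,0,0,0,0,0,-1]'; python3 -c "
from h import *
st();plan(.596,-.118,.1,91.1)"
```

```text
t: 37.4
ee_pos: [0.3721, -0.3545, 0.0201]
ee_rot: [[-0.717, 0.697, 0.0], [0.697, 0.717, 0.0], [-0.0, 0.0, -1.0]]
wrist_force: [-0.9, 0.5, 0.9]
finger_gap: 0.566
grasp_force: 30.0
t: 38.8
ee_pos: [0.3718, -0.3547, 0.1202]
ee_rot: [[-1.0, -0.014, 0.0], [-0.014, 1.0, 0.0], [-0.0, 0.0, -1.0]]
wrist_force: [0.2, -0.4, -1.6]
finger_gap: 0.566
grasp_force: 30.0
t 38.8 p [ 0.3718 -0.3547  0.1202] F [ 0.1939 -0.3837 -1.6295] gap 0.5662213426142865 g 29.99973624944687 yaw_y 90.83013426048652 j7 134.99636037775036
p [ 0.3718 -0.3547  0.1202] turn [ 0.0001  0.     -0.0047] shift cm [-22.8692  23.2316   2.0206]
```

```bash
python3 -m inch '[-2.86,2.9,0.25,0,0,-0.0047,-1,-2.86,2.9,0.25,0,0,0,-1,-2.86,2.9,0.25,0,0,0,-1,-2.86,2.9,0.25,0,0,0,-1,-2.86,2.9,0.25,0,0,0,-1,-2.86,2.9,0.25,0,0,0,-1,-2.86,2.9,0.25,0,0,0,-1,-2.86,2.9,0.25,0,0,0,-1,0,0,0,0,0,0,-1,0,0,0,0,0,0,-1,0,0,0,0,0,0,-1,0,0,0,0,0,0,-1,0,0,0,0,0,0,-1]'; python3 -c "
from h import *
st();plan(.596,-.118,.028,91.1)
im,K,C,s=snap('wrist','w8')"
```

```text
t: 40.1
ee_pos: [0.595, -0.1187, 0.1003]
ee_rot: [[-1.0, -0.021, -0.0], [-0.021, 1.0, -0.0], [0.0, -0.0, -1.0]]
wrist_force: [-0.3, 0.2, -1.4]
finger_gap: 0.565
grasp_force: 30.0
t 40.1 p [ 0.595  -0.1187  0.1003] F [-0.2585  0.2022 -1.3625] gap 0.5650122963901948 g 29.999777376651764 yaw_y 91.18075657654848 j7 102.73274858944745
p [ 0.595  -0.1187  0.1003] turn [-0.0003 -0.      0.0014] shift cm [-0.0976  0.0716  7.2291]
```

View pics/w8.png

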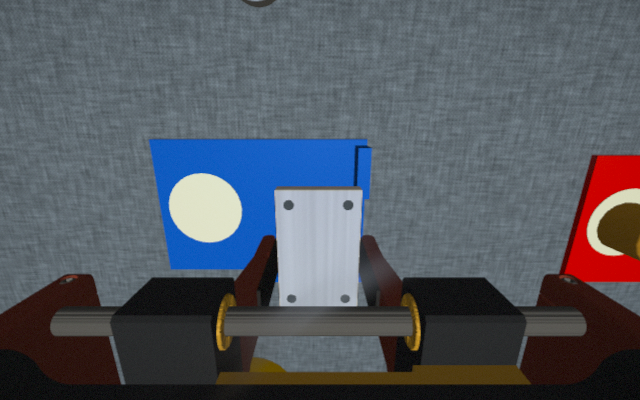

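The aluminium plate is held flat at (318,245). The blue tray's circle is at (206,208), its near edge runs along row 139 and its left edge from (151,140) to (170,268).

```bash
python3 -c "
from h import *
im,K,C,s=snap('wrist')
m=mask(im,'blue')
P=np.array([[np.nonzero(m[r,100:300])[0].min()+99.5,r] for r in range(150,262)])
w=cast(P,K,C,.006)[:,:2]*1e3
vx,vy,x0,y0=cv2.fitLine(w.astype(np.float32),cv2.DIST_HUBER,0,.01,.01).ravel()
yaw=np.degrees(np.arctan(vy/vx))
Q=np.array([[x,np.nonzero(m[100:,x])[0].min()+99.5] for x in range(165,340)])
q=cast(Q,K,C,.006)[:,:2]*1e3
ux,uy,x1,y1=cv2.fitLine(q.astype(np.float32),cv2.DIST_HUBER,0,.01,.01).ravel()
print('yaws',yaw,np.degrees(np.arctan(-ux/uy)))
c=rect(blobs(im,'white',500,(100,120,260,260))[0],K,C,.006);print(c)
a=np.radians(1.1);R=np.array([[np.cos(a),-np.sin(a)],[np.sin(a),np.cos(a)]])
O=c[:2]-R@[0,-50];print('O',O,'edges expect -90,-60',(R.T@(np.array([x0,y0])-O))[1],(R.T@(np.array([x1,y1])-O))[0],'home',O+R@[10,55])
"
```

```text
yaws 1.228969 1.2419922
[ 594.2729 -219.1122   63.8345   62.7767  -88.7532]
O [ 593.3131 -169.1214] edges expect -90,-60 -89.79513268201437 -60.058759272110564 home [ 602.2554 -113.9396]
```

```bash
python3 -m inch '[-0.1,0,1.5,0,0,0,-1,0,0,1.5,0,0,0,-1,0,0,1.5,0,0,0,-1,0,0,1.2,0,0,0,-1,0,0,0.8,0,0,0,-1,0,0,0.5,0,0,0,-1,0,0,0.23,0,0,0,-1,0,0,0,0,0,0,-1,0,0,0,0,0,0,-1]';python3 -m inch '[0,0,0.12,0,0,0,-1,-0.15,0,0,0,0,0,-1,-0.15,0,0,0,0,0,-1,-0.1,0,0,0,0,0,-1,0,0,0,0,0,0,-1,0,0,0,0,0,0,-1]'; python3 -m inch '[-0.1,0,0,0,0,0,-1,0,0,0,0,0,0,-1]';python3 -m inch '[-0.1,0,0,0,0,0,-1,0,0,0,0,0,0,-1]'
```

```text
t: 41.1
ee_pos: [0.597, -0.1176, 0.0282]
ee_rot: [[-1.0, -0.023, 0.001], [-0.023, 1.0, -0.0], [-0.001, -0.0, -1.0]]
wrist_force: [-0.1, -0.5, -0.2]
finger_gap: 0.562
grasp_force: 30.0
t: 41.7
ee_pos: [0.6006, -0.1174, 0.0266]
ee_rot: [[-1.0, -0.023, 0.0], [-0.023, 1.0, 0.0], [-0.0, 0.0, -1.0]]
wrist_force: [0.4, -0.3, -0.6]
finger_gap: 0.568
grasp_force: 30.0
t: 41.9
ee_pos: [0.6017, -0.1173, 0.0266]
ee_rot: [[-1.0, -0.023, 0.0], [-0.023, 1.0, 0.0], [-0.0, 0.0, -1.0]]
wrist_force: [-0.2, 0.2, -1.3]
finger_gap: 0.564
grasp_force: 30.0
t: 42.1
ee_pos: [0.6027, -0.1173, 0.0266]
ee_rot: [[-1.0, -0.023, 0.0], [-0.023, 1.0, 0.0], [-0.0, 0.0, -1.0]]
wrist_force: [0.6, -0.1, -1.7]
finger_gap: 0.564
grasp_force: 30.0
```

```bash
python3 -m inch '[-0.1,0,0,0,0,0,-1,0,0,0,0,0,0,-1]'; python3 -m inch '[-0.1,0,0,0,0,0,-1,0,0,0,0,0,0,-1]';python3 -m inch '[-0.05,0,0,0,0,0,-1,0,0,0,0,0,0,-1]'
```

```text
t: 42.3
ee_pos: [0.603, -0.1173, 0.0264]
ee_rot: [[-1.0, -0.023, -0.001], [-0.023, 1.0, 0.0], [0.001, 0.0, -1.0]]
wrist_force: [-2.4, 0.9, -0.4]
finger_gap: 0.568
grasp_force: 30.0
t: 42.5
ee_pos: [0.603, -0.1173, 0.0262]
ee_rot: [[-1.0, -0.023, -0.003], [-0.023, 1.0, 0.0], [0.003, 0.0, -1.0]]
wrist_force: [-6.4, 0.8, 2.8]
finger_gap: 0.566
grasp_force: 30.0
t: 42.7
ee_pos: [0.6031, -0.1173, 0.0262]
ee_rot: [[-1.0, -0.022, -0.004], [-0.022, 1.0, 0.0], [0.004, 0.001, -1.0]]
wrist_force: [-7.2, 0.7, 3.0]
finger_gap: 0.564
grasp_force: 30.0
```

Contact in x at 0.603. Relax x, then move +y.

```bash
python3 -m inch '[0.15,0.15,-0.05,0,0,0,-1,0,0.15,0,0,0,0,-1,0,0,0,0,0,0,-1]'; python3 -m inch '[0,0.1,0,0,0,0,-1,0,0,0,0,0,0,-1]';python3 -m inch '[0,0.1,0,0,0,0,-1,0,0,0,0,0,0,-1]'; python3 -m inch '[0,0.1,0,0,0,0,-1,0,0,0,0,0,0,-1]'
```

```text
t: 43.0
ee_pos: [0.6029, -0.1145, 0.0269]
ee_rot: [[-1.0, -0.023, -0.001], [-0.023, 1.0, -0.0], [0.001, -0.0, -1.0]]
wrist_force: [-3.9, -2.3, 0.8]
finger_gap: 0.565
grasp_force: 30.0
t: 43.2
ee_pos: [0.603, -0.1136, 0.0268]
ee_rot: [[-1.0, -0.023, -0.001], [-0.023, 1.0, -0.0], [0.001, -0.0, -1.0]]
wrist_force: [-4.5, -2.1, -0.8]
finger_gap: 0.563
grasp_force: 30.0
t: 43.4
ee_pos: [0.6029, -0.1131, 0.0269]
ee_rot: [[-1.0, -0.022, -0.001], [-0.022, 1.0, -0.001], [0.001, -0.001, -1.0]]
wrist_force: [-4.3, -4.2, -1.5]
finger_gap: 0.564
grasp_force: 30.0
t: 43.6
ee_pos: [0.6029, -0.1131, 0.0269]
ee_rot: [[-1.0, -0.022, -0.001], [-0.022, 1.0, -0.002], [0.001, -0.002, -1.0]]
wrist_force: [-4.1, -4.9, -0.2]
finger_gap: 0.564
grasp_force: 30.0
```

```bash
python3 -m inch '[-0.1,0.08,0.07,0,0,0,-1,0,0,0,0,0,0,-1]'; python3 -m inch '[0.13,-0.22,0.03,0,0,0,-1,0,0,0,0,0,0,-1]';python3 -m inch '[0,0,0,0,0,0,0.4,0,0,0,0,0,0,0.4,0,0,0,0,0,0,0.4,0,0,0,0,0,0,0.4]'; python3 -m inch '[0,0,-1,0,0,0,0.4,0,0,-2,0,0,0,0.4,0,0,-2,0,0,0,0.4,0,0,-2,0,0,0,0.4,2.5,0,-2,0,0,0,1,2.5,0,0,0,0,0,1,2.5,0,0,0,0,0,1,2,0,0,0,0,0,1,2,0,0,0,0,0,1,0,0,0,0,0,0,1,0,0,0,0,0,0,1]'; python3 -c "
from h import *
im,K,C,s=snap('top')
st();plan(.416,-.166,.14,91.1)
cv2.imwrite('pics/t9c.png',cv2.resize(im[160:290,200:480,::-1],None,fx=2.8,fy=2.8,interpolation=2))"
```

```text
t: 43.8
ee_pos: [0.603, -0.1131, 0.0265]
ee_rot: [[-1.0, -0.021, -0.002], [-0.021, 1.0, -0.002], [0.003, -0.002, -1.0]]
wrist_force: [-8.6, -8.1, 4.8]
finger_gap: 0.562
grasp_force: 30.0
t: 44.0
ee_pos: [0.6029, -0.1132, 0.0262]
ee_rot: [[-1.0, -0.022, -0.0], [-0.022, 1.0, -0.0], [0.0, -0.0, -1.0]]
wrist_force: [-5.6, -3.1, 1.3]
finger_gap: 0.567
grasp_force: 30.0
t: 44.4
ee_pos: [0.6038, -0.1123, 0.0262]
ee_rot: [[-1.0, -0.023, 0.001], [-0.023, 1.0, 0.0], [-0.001, 0.0, -1.0]]
wrist_force: [0.6, -0.5, -0.3]
finger_gap: 0.694
grasp_force: 0.0
t: 45.5
ee_pos: [0.4891, -0.1154, 0.117]
ee_rot: [[-1.0, -0.023, 0.002], [-0.023, 1.0, -0.0], [-0.002, -0.0, -1.0]]
wrist_force: [0.3, -1.0, 0.2]
finger_gap: 0.998
grasp_force: 0.0
t 45.55 p [ 0.4895 -0.1153  0.1168] F [-0.3425  0.3246  0.5853] gap 0.9965209428978102 g 0.0 yaw_y 91.32557597975048 j7 103.26157109051316
p [ 0.4895 -0.1153  0.1168] turn [-0.0001  0.002   0.0039] shift cm [ 7.4484 -4.929  -2.3183]
```

View pics/t9c.png

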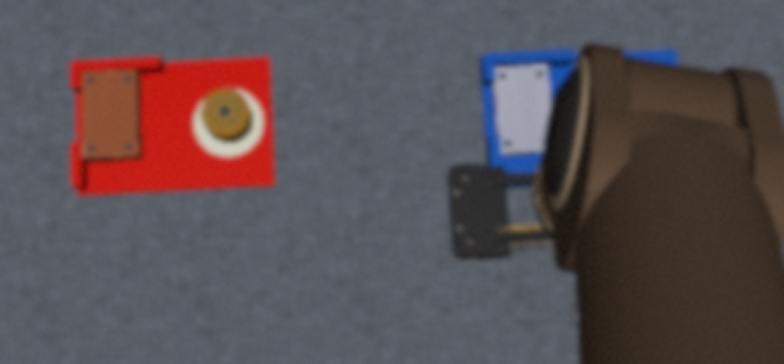

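In this crop the aluminium plate is in the blue corner (≈(522,108)), and the burner stands in the red circle (≈(228,115)). The valve is next.

```bash
python3 -m inch '[2.5,-1.64,-0.77,0,0,0.004,1,2.5,-1.64,-0.77,0,0,0,1,2.45,-1.64,-0.77,0,0,0,1,0,0,0,0,0,0,1,0,0,0,0,0,0,1,0,0,0,0,0,0,1,0,0,0,0,0,0,1]';python3 -c "
from h import *
im,K,C,s=snap('wrist','w10')
st()
for b in blobs(im,'green',200,(220,100,420,290)): print(cv2.boundingRect(b),rect(b,K,C,.045))
cv2.imwrite('pics/w10c.png',cv2.resize(im[140:290,220:420,::-1],None,fx=3,fy=3))"
```

```text
t: 46.25
ee_pos: [0.4157, -0.1654, 0.1389]
ee_rot: [[-1.0, -0.02, -0.0], [-0.02, 1.0, 0.0], [0.0, 0.0, -1.0]]
wrist_force: [0.2, 0.1, -0.5]
finger_gap: 0.999
grasp_force: 0.0
t 46.3 p [ 0.4155 -0.1654  0.1389] F [-0.7337 -0.5544  0.2352] gap 0.9976318857569136 g 0.0 yaw_y 91.16765484650278 j7 110.28668750534051
(300, 190, 34, 40) [ 414.0453 -167.5859   36.0952   29.2675    1.208 ]
```

View pics/w10c.png

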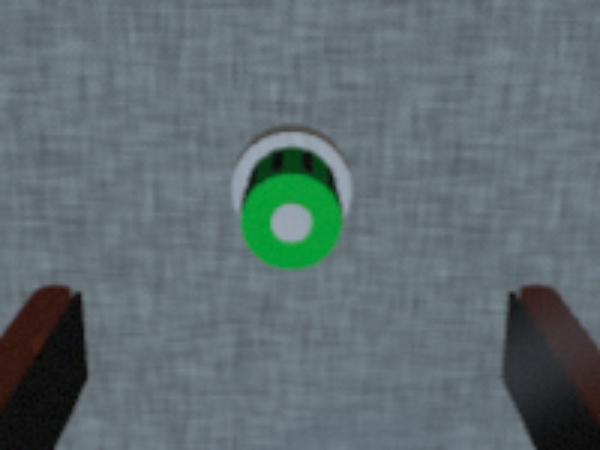

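The knob top centre is at crop (291,222), which is pixel (317,214), at z = 0.045.

```bash
python3 -c "
from h import *
im,K,C,s=snap('wrist')
w=cast((317,214),K,C,.045);print(w);plan(w[0,0],w[0,1],.033,91.1)"
```

```text
[[ 0.4176 -0.1671  0.045 ]]
p [ 0.4153 -0.1655  0.1389] turn [ 0.0001 -0.0003  0.0009] shift cm [-0.2255 -0.1591 10.5901]
```

```bash
python3 -m inch '[-0.22,-0.16,1,0,0,0,1,0,0,2,0,0,0,1,0,0,2,0,0,0,1,0,0,1.5,0,0,0,1,0,0,1.5,0,0,0,1,0,0,1,0,0,0,1,0,0,1,0,0,0,1,0,0,0.6,0,0,0,1,0,0,0,0,0,0,1,0,0,0,0,0,0,-1,0,0,0,0,0,0,-1,0,0,0,0,0,0,-1,0,0,0,0,0,0,-1,0,0,0,0,0,0,-1,0,0,0,0,0,0,-1,0,0,0,0,0,0,-1,0,0,0,0,0,0,-1,0,0,0,0,0,0,-1]' 25;  python3 -m inch '[0,0,-0.5,0,0,0,-1,0,0,-1.5,0,0,0,-1,0,0,-2,0,0,0,-1,0,0,-2,0,0,0,-1,0,0,-2,0,0,0,-1,0,0,0,0,0,0,-1,0,0,0,0,0,0,-1]'; python3 -c "
from h import *
st();plan(.5943,-.2191,.11,91.1)"
```

```text
t: 48.15
ee_pos: [0.4169, -0.1676, 0.0332]
ee_rot: [[-1.0, -0.019, -0.0], [-0.019, 1.0, 0.0], [0.0, 0.0, -1.0]]
wrist_force: [-0.3, 0.8, 0.1]
finger_gap: 0.334
grasp_force: 25.0
t: 48.85
ee_pos: [0.417, -0.1676, 0.1132]
ee_rot: [[-1.0, -0.019, 0.001], [-0.019, 1.0, -0.0], [-0.001, -0.0, -1.0]]
wrist_force: [0.6, 0.8, -1.0]
finger_gap: 0.337
grasp_force: 25.0
t 48.85 p [ 0.417  -0.1676  0.1132] F [ 0.6481  0.8363 -1.0142] gap 0.33667188586610386 g 24.999865293502808 yaw_y 91.09131381848164 j7 111.30939516444136
p [ 0.417  -0.1676  0.1132] turn [-0.0001  0.0008 -0.0002] shift cm [-17.627   -5.4924   0.3216]
```

```bash
python3 -m inch '[-2.94,-0.915,0,0,0,0,-1,-2.94,-0.915,0,0,0,0,-1,-2.94,-0.915,0,0,0,0,-1,-2.94,-0.915,0,0,0,0,-1,-2.94,-0.915,0,0,0,0,-1,-2.94,-0.915,0,0,0,0,-1,0,0,0,0,0,0,-1,0,0,0,0,0,0,-1,0,0,0,0,0,0,-1,0,0,0,0,0,0,-1]'; python3 -c "
from h import *
st();plan(.5943,-.2191,.0395,91.1)"
```

```text
t: 49.85
ee_pos: [0.5932, -0.219, 0.1128]
ee_rot: [[-1.0, -0.019, -0.001], [-0.019, 1.0, 0.0], [0.001, 0.0, -1.0]]
wrist_force: [0.4, 0.6, -1.8]
finger_gap: 0.34
grasp_force: 25.0
t 49.85 p [ 0.5932 -0.219   0.1128] F [ 0.4203  0.5836 -1.7564] gap 0.33983638078380923 g 24.999816119670868 yaw_y 91.07089859119552 j7 112.81918864873492
p [ 0.5932 -0.219   0.1128] turn [ 0.0005 -0.0011 -0.0005] shift cm [-0.1049 -0.0169  7.3296]
```

```bash
python3 -m inch '[-0.05,0,1.5,0,0,0,-1,0,0,1.5,0,0,0,-1,0,0,1.5,0,0,0,-1,0,0,1.2,0,0,0,-1,0,0,0.8,0,0,0,-1,0,0,0.5,0,0,0,-1,0,0,0.25,0,0,0,-1,0,0,0.05,0,0,0,-1,0,0,0,0,0,0,-1]'; python3 -m inch '[0,0,0.05,0,0,0,-1,0,0,0,0,0,0,-1]'; python3 -m inch '[0,0,0,0,0,0,0.2,0,0,0,0,0,0,0.2,0,0,0,0,0,0,0.2,0,0,0,0,0,0,0.2,0,0,0,0,0,0,0.2]';  python3 -m inch '[0,0,-1,0,0,0,0.2,0,0,-2,0,0,0,0.2,0,0,-2,0,0,0,0.2,0,0,-2,0,0,0,0.2,0,0,-3,0,0,0,0.2,0,0,-3,0,0,0,1,4,0,0,0,0,0,1,4,0,0,0,0,0,1,4,0,0,0,0,0,1,4,0,0,0,0,0,1,4,0,0,0,0,0,1,0,4,0,0,0,0,1,0,0,0,0,0,0,1,0,0,0,0,0,0,1]'; python3 -c "
from h import *
st()
im,K,C,s=snap('top');snap('scene','s11')
i2=cv2.imread('pics/s11.png')[140:260,200:440]
cv2.imwrite('pics/f11.png',np.vstack([cv2.resize(im[165:255,200:480,::-1],(784,252),interpolation=2),cv2.resize(i2,(690,345),interpolation=2)[:,:].copy() if 0 else cv2.copyMakeBorder(cv2.resize(i2,(690,345),interpolation=2),0,0,0,94,0)]))"
```

```text
t: 50.75
ee_pos: [0.5952, -0.2193, 0.0406]
ee_rot: [[-1.0, -0.019, 0.001], [-0.019, 1.0, -0.0], [-0.001, -0.0, -1.0]]
wrist_force: [0.7, -0.5, -1.0]
finger_gap: 0.336
grasp_force: 25.0
t: 50.95
ee_pos: [0.5951, -0.2192, 0.0401]
ee_rot: [[-1.0, -0.019, 0.001], [-0.019, 1.0, -0.0], [-0.001, -0.0, -1.0]]
wrist_force: [-0.1, -0.5, -1.1]
finger_gap: 0.338
grasp_force: 25.0
t: 51.45
ee_pos: [0.5949, -0.2192, 0.0397]
ee_rot: [[-1.0, -0.019, 0.0], [-0.019, 1.0, -0.0], [-0.0, -0.0, -1.0]]
wrist_force: [0.3, 0.4, 0.1]
finger_gap: 0.601
grasp_force: 0.0
t: 52.85
ee_pos: [0.3947, -0.1826, 0.1706]
ee_rot: [[-1.0, -0.021, 0.002], [-0.021, 1.0, -0.0], [-0.002, -0.0, -1.0]]
wrist_force: [1.2, -0.3, 0.8]
finger_gap: 1.001
grasp_force: 0.0
t 52.85 p [ 0.3947 -0.1826  0.1706] F [ 1.1981 -0.3378  0.7522] gap 1.0007747436250531 g 0.0 yaw_y 91.18333901901282 j7 112.30197954903382
```

View pics/f11.png

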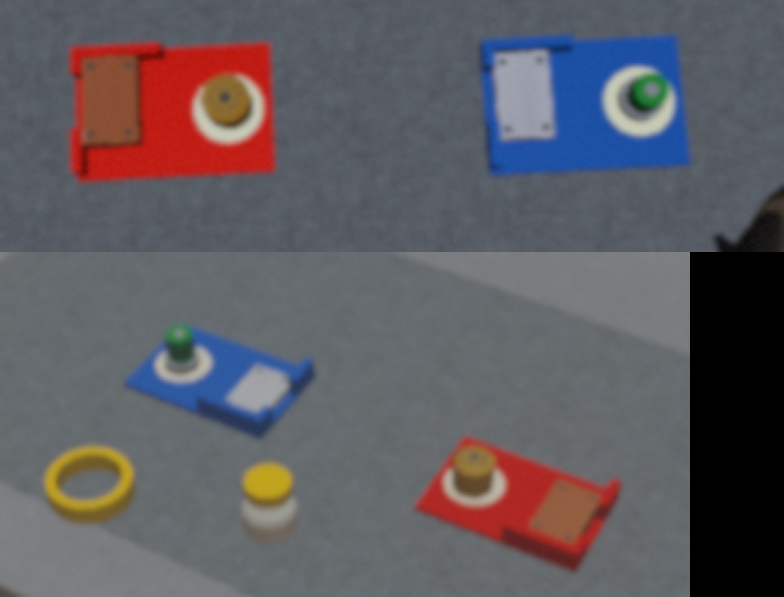

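Everything appears in place, with the burner and valve upright in their circles and the bystanders untouched. I'll check the plate-to-fence contact close up with the wrist camera over each corner.

```bash
python3 -m inch '[-3,0.6,0,0,0,0,1,-3,0.6,0,0,0,0,1,-3,0.6,0,0,0,0,1,-3,0.6,0,0,0,0,1,-3,0.6,0,0,0,0,1,-3,0.6,0,0,0,0,1,-3,0.6,0,0,0,0,1,-3,0.6,0,0,0,0,1,-2.5,0.6,0,0,0,0,1,0,0,0,0,0,0,1,0,0,0,0,0,0,1,0,0,0,0,0,0,1]' ; python3 -c "
from h import *
st();im,K,C,s=snap('wrist','w12')
for b in blobs(im,'alu',500,(200,60,460,260)): print(cv2.contourArea(b),cv2.boundingRect(b),rect(b,K,C,.016))"; python3 -m inch '[0,3.1,0,0,0,0,1,0,3.1,0,0,0,0,1,0,3.1,0,0,0,0,1,0,3.1,0,0,0,0,1,0,3.1,0,0,0,0,1,0,3.1,0,0,0,0,1,0,3.1,0,0,0,0,1,0,3.1,0,0,0,0,1,0,3.1,0,0,0,0,1,0,3.1,0,0,0,0,1,0,3.1,0,0,0,0,1,0,0,0,0,0,0,1,0,0,0,0,0,0,1,0,0,0,0,0,0,1]' ; python3 -c "
from h import *
st();im,K,C,s=snap('wrist','w13')
for b in blobs(im,'copper',500,(200,60,460,260)): print(cv2.contourArea(b),cv2.boundingRect(b),rect(b,K,C,.026))
a=cv2.imread('pics/w12.png')[100:250,240:390];b=im[100:250,240:390,::-1]
cv2.imwrite('pics/w14.png',cv2.resize(np.hstack([a,b]),None,fx=2.66,fy=2.66,interpolation=2))"
```

```text
t: 54.15
ee_pos: [0.6572, -0.1251, 0.1693]
ee_rot: [[-1.0, -0.018, -0.001], [-0.018, 1.0, -0.001], [0.001, -0.001, -1.0]]
wrist_force: [-0.5, -0.4, -0.2]
finger_gap: 1.0
grasp_force: 0.0
t 54.15 p [ 0.6572 -0.1251  0.1693] F [-0.4631 -0.4101 -0.1751] gap 1.0001266498039858 g 0.0 yaw_y 91.01419950976019 j7 101.884610666567
3623.0 (306, 103, 51, 78) [ 601.9606 -114.2023   77.688    49.8665    1.3304]
1694.5 (201, 101, 61, 63) [ 593.3745 -214.3922   61.3211   57.915    13.8648]
t: 55.6
ee_pos: [0.6519, 0.2149, 0.17]
ee_rot: [[-1.0, -0.017, 0.0], [-0.017, 1.0, -0.001], [-0.0, -0.001, -1.0]]
wrist_force: [0.5, -0.0, 0.2]
finger_gap: 1.0
grasp_force: 0.0
t 55.6 p [0.6519 0.2149 0.17  ] F [ 0.466  -0.0148  0.1858] gap 1.0004459818650993 g 0.0 yaw_y 90.97070067677896 j7 71.62214983671564
3863.0 (338, 114, 54, 80) [607.4825 259.0592  78.8987  50.6248   1.0937]
```

View pics/w14.png

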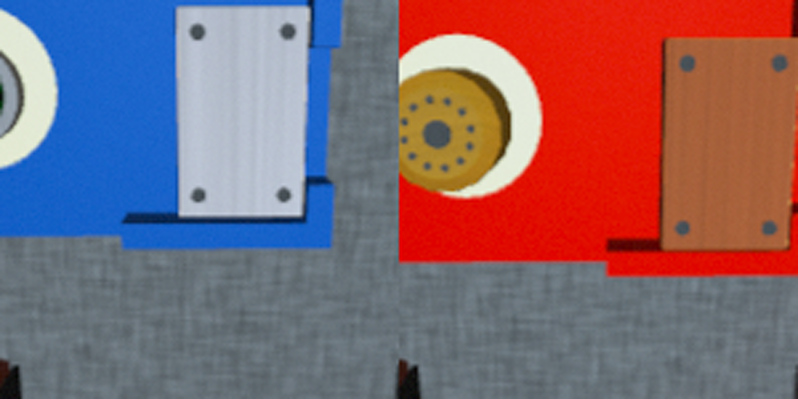

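The close-ups show the aluminium plate meeting the end fence at row ~217 and the side fence at column ~307. Copper meets the end fence at row ~249 with no black showing past its edges. Measured centres are within 1 mm of home and yaw matches the trays. The gripper is open and clear.

```bash
python3 -c "
from bench import ticket
print(ticket.job_done())"
```

```text
the job is handed in; nothing more can be done
None
```

Both kits are made up and the job was handed in at about 56 s of the 128 s allowed, with plates in their corners, burner and valve upright in their circles, the jar, tape and screwdriver left alone, and the gripper empty; the black plate was checked home before the copper plate covered it.

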